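Four clicks up on the mill's speed dial

ROBOT

A 7-joint arm with a two-finger parallel gripper is mounted at the origin on a cart in front of the work surface, level with it; the furniture and walls round the work are solid. World frame = base frame: x ahead of the robot, y to its left, z up, the work surface at z = 0. Lengths are in m, angles in rad, forces in N, time in s.
With the tool pointing down it reaches from about 0.375 to 0.925 m from the base axis. Payload 3.1 kg.
Tool frame: the origin (TCP) lies at the very end of the fingers, on their centre line; the grasp point (between the pads) lies 19 mm behind it; z points along the fingers, y is the line along which they close (so a half turn about z gives the same grasp; the last joint's range is limited). The gripper opens to 85 mm and grips with 20 to 120 N. Pads are 22 mm wide; open, the fingers measure 114 mm over their backs; the gripper's body (76 mm by 85 mm) begins 54 mm behind the grasp point. The pads swing forward as they close: fully open they stand 13 mm farther back than shut.
Start: joints at [1.182, 0.383, 0.044, 1.598, -0.018, 1.161, -0.05], TCP at [0.186, -0.623, 0.231] pointing down, gripper open.
Joint ranges: [-2.61, 2.61], [-0.41, 2.15], [-1.48, 1.57], [0, 2.5], [-1.57, 4.71], [0.05, 1.97], [-2.85, 2.85]. Speed limits (rad/s): [2.79, 2.79, 3.14, 3.14, 3.14, 3.14, 3.14].

INTERFACE

Orientations are given as a unit quaternion [x, y, z, w].
In Python, from rig import arm gives the robot as it stands.
- The arm moves only by the tool jog_arm, never from a script. Its argument "steps" is a list of rows, each a list of 7 numbers: the turn, a rotation vector about the tool's x, y, z in rad, then the shift along the tool's x, y, z in mm, then the closure in counts, from 0 (fully open) to 255 (shut). A call has 1 to 10 rows; each row shifts and turns the commanded pose from where the row before left it, along the tool's axes as they then stand; what a row does not reach is not made up. A row lasts 1/10 s, in which the tool goes at most 50 mm and 8.59 degrees, less where a joint would pass 70% of its speed; a pose out of reach is approached as far as the arm can. A call is refused whole if a number of a shift passes 50 or a number of a turn 0.15, either way. A call with a gripper value outside its range is refused whole. The fingers move at their own pace and stop on an object; "grip_force" is the grip in N (left out, the last holds). Time passes only in rows, so rows that do not move let the fingers close. It gives the time, the measured TCP pose, the force, the opening and the grip force at its end, in the units of the state.
- arm.state(): the state, without advancing time (a new reading comes with each control period).
- arm.read_camera(name): name is "scene" or "top" or "wrist"; returns a dict with "img" (420x560x3 uint8, red, green, blue), "intrinsics" (3x3 intrinsics, pixels), "camera_from_world" (4x4, takes a point from world to camera coordinates). Camera axes: x right, y down, z forward; pixel columns grow to the right and rows downward; lengths in m; the calibration is good to about 2 mm. A picture is of the moment at which its call begins. There is no depth.
- arm.close_job(): hands the job in; it is judged then, once.
Trained networks look in the newest picture that a camera, given by its name, has taken for a name from the list of things; names that differ only in an ending like _2 or _b are one class to them, and where a whole thing is asked for, a point or a joint stands for the part that bears it (a point fixed in the world has none). Each returns a list of dicts, best first, with "p" (0 to 1); they miss things now and then, are a little off and sometimes report something else, mostly with a low value. They report only what shows in the picture. A call takes as long as a camera call.
- arm.spot_in(camera, thing): "position" ([x, y, z] in m, in world coordinates, good to about 4 mm: the middle of the surface that is visible of it).
- arm.masks_of(camera, thing): "mask" (420x560 bool, what is visible of it).
The state is a dict: "time_s": time; "joint_pos": joint angles; "qvel": joint speeds; "tau": joint torques, N m; "eef_pos": TCP position; "tcp_rot": TCP orientation; "ft_force": force on the tool from outside, world axes, zero at the start; "torque": the same for the moment, N m; "width": finger opening in m; "grasp_force": force on a finger pad.
Only numpy, scipy, OpenCV 4.12 (cv2) and the standard library are available. Lean on these libraries where they do the work, as an engineer would, in place of code of your own. Each camera call takes 0.05 s, during which the arm holds its last target. There are 200 camera calls.

TASK

Raise the mill speed on the grey control box: with a closed fingertip against the side of the dial's lever, push the lever round clockwise (seen from above) exactly four clicks from where it stands now, and never as far as a fifth. Then press the round button beside the dial right down to store the setting, let it spring back and move clear. Only push: do not pinch the lever, do not press the button before the dial is set, and leave the vial, the steel jar and the spanner where they are.

Things in the scene. Friction and masses are not known exactly. Their poses are not given: they have to be found in the camera images.
- control_box: Fixed grey box, 176 (its x) x 250 (its y) x 55 mm high; origin at the centre of its underside, z up; turned by up to 0.35 rad. On its flat top: the dial on its bezel (axis at x = 0, y = +45 mm in the box frame) and the button (x = -20, y = -85 mm).
- bezel: Fixed round metal plate under the dial, 156 mm across, 3 mm thick, on top of the box; origin at the centre of its underside (55 mm above the worktop), z up; it is turned on the box by up to 1.2 rad either way. Ten raised black ticks, 63 to 75 mm from the dial axis and 30 degrees apart, mark the click positions.
- dial (a joint): Dial angle in rad, growing clockwise from above. Ten click stops 0.5236 rad (30 degrees) apart, from 0 to 4.712, then hard stops. At angle q the lever points to 135 degrees - q from the bezel's x axis. It starts at rest in the second stop (0.524), so four clicks on is the sixth (2.618). Past half way between stops it snaps by itself into the next one, ahead of the finger, and stays.
- dial_axis (a point): On the dial's vertical axis at the top of the hub, 95 mm above the worktop. The black dial: a disc 84 mm across, its top 69 mm above the worktop, carrying a hub 28 mm across and a one-armed lever, both up to 95 mm above the worktop. A spring ball inside holds each stop: a click takes about 0.25 to 0.3 N m (about 6 N at 45 mm from the axis).
- lever_tip (a point): On the lever's centre line, 55 mm from the dial axis, 89 mm above the worktop. The lever: an upright bar 14 mm thick reaching 58 mm from the axis, from 69 to 95 mm above the worktop, a white line along its top. x points outwards along it, y to its counter-clockwise side, z up. Beyond 42 mm from the axis it overhangs the bezel (top 58 mm).
- left_flank: The lever's left cheek (counter-clockwise side, the one to push for a clockwise turn), 14 to 55 mm from the dial axis. Origin and axes: on the dial axis 59 mm above the worktop, x along the lever. Force on both cheeks at once counts as pinching.
- right_flank: The lever's right cheek (clockwise side), same origin and size, mirrored.
- enter (a joint): Button travel in m: 0 up, 0.006 fully down; spring, about 5 N when fully down. Pressed counts from 0.0045.
- enter_top (a point): Centre of the top of the plain metal push button, 30 mm across, 77 mm above the worktop, in a round black housing; it is pressed straight down.
- vial: Loose bystander: small white vial with a screw cap, 26 mm across, 50 mm high, standing to the left of the box; origin at its underside.
- small_jar: Loose bystander: open steel jar, 60 mm across, 50 mm high, standing in front of the box; origin at its underside.
- open_spanner: Loose bystander: steel spanner 172 mm long, 6 mm thick, lying in front of the box; origin at the centre of its underside.

How it is judged:
By the outcome, as a careful person would: the job done as asked, in the order asked, and still so for the second after the job is handed in, with the robot touching nothing.
It also fails if it takes over 48 s, if anything falls off the work surface, if the arm or the gripper's body presses on something with over 40 N, if the wrist force passes 120 N, or if a joint passes its speed limit or range.

## Working session

There is one attempt and no reset: what is moved stays moved. The work goes in short steps, Python scripts to look and compute and a tool call to move; the robot and the scene stay as the last step left them, time stands still between calls to the robot, and variables do not carry over. Pictures are saved under pics/ and viewed, at most 10 in all, crops included, and the job is handed in when it is done.

Besides the shell and the picture viewer there is one more tool, called in YAML: its name, and indented under it one key for each argument. jog_arm: Moves the arm, as the interface text tells. Its arguments: {"type":"object","properties":{"steps":{"type":"array"},"grip_force":{"type":"number"}},"required":["steps"]}

```bash
ls; mkdir -p pics
python3 - <<'E'
from rig import arm
import cv2
s=arm.state();print({k:s[k] for k in('time_s','eef_pos','tcp_rot','width')})
for c in('top','scene'):
    r=arm.read_camera(c);cv2.imwrite(f'pics/{c}0.png',r['img'][:,:,::-1])
    for t in('control_box','bezel','dial','dial_axis','lever_tip','left_flank','enter_top','vial','small_jar','open_spanner'):
        for d in arm.spot_in(c,t)[:2]: print(c,t,[round(float(x),4) for x in d['position']],round(d['p'],2))
print(arm.state()['time_s'])
E
```

```text
pics
{'time_s': 0.0, 'eef_pos': array([ 0.18608075, -0.62180353,  0.22988815]), 'tcp_rot': array([ 9.89443988e-01,  1.44909820e-01, -2.59726980e-04, -1.29306516e-03]), 'width': 0.08529558631148257}
top control_box [0.5484, 0.0671, 0.0554] 0.81
top control_box [0.3588, 0.1645, 0.0119] 0.55
top bezel [0.5096, 0.165, 0.0588] 0.61
top bezel [0.3599, 0.1675, 0.0072] 0.31
top dial [0.5396, 0.0382, 0.078] 0.39
top dial_axis [0.5125, 0.1594, 0.0727] 0.59
top dial_axis [0.5157, 0.1599, 0.0597] 0.27
top lever_tip [0.5147, 0.1656, 0.0695] 0.63
top enter_top [0.5398, 0.0337, 0.0749] 0.56
top vial [0.4733, 0.2802, 0.0452] 0.64
top small_jar [0.5505, 0.0693, 0.0563] 0.65
top open_spanner [0.4266, 0.0372, 0.004] 0.81
scene control_box [0.5217, 0.0562, 0.0546] 0.61
scene bezel [0.5099, 0.1562, 0.06] 0.79
scene bezel [0.4252, 0.0312, 0.0052] 0.57
scene dial_axis [0.5075, 0.1581, 0.0724] 0.89
scene dial_axis [0.485, 0.1772, 0.0885] 0.18
scene lever_tip [0.5045, 0.1534, 0.0717] 0.64
scene left_flank [0.4861, 0.1781, 0.0874] 0.63
scene left_flank [0.5218, 0.0574, 0.0519] 0.28
scene enter_top [0.5391, 0.0333, 0.0732] 0.75
scene enter_top [0.4833, 0.1779, 0.086] 0.52
scene vial [0.4694, 0.2761, 0.0304] 0.72
scene small_jar [0.357, 0.1597, 0.0362] 0.69
scene open_spanner [0.4271, 0.0286, 0.006] 0.91
1.1
```

View pics/top0.png

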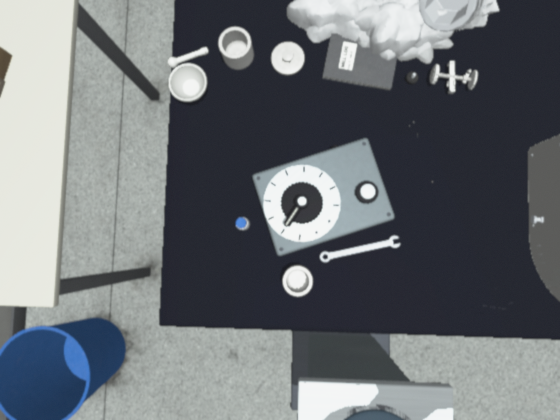

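View pics/scene0.png

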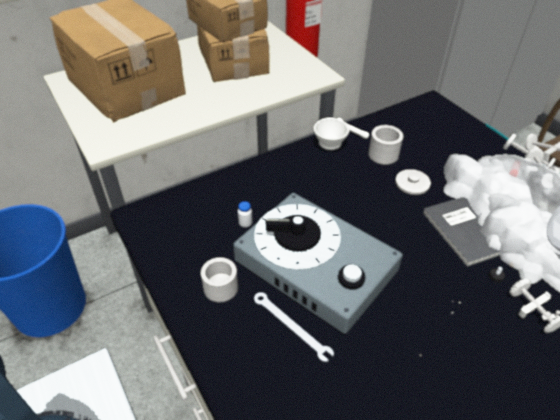

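The top view shows the bezel centred near (302,202), the lever pointing to about (288,224), and the button at (367,192). The vial is at (242,223), the jar at (298,280) and the spanner runs from (325,256) to (397,242). Next I'll measure these precisely and enlarge the dial.

```bash
cat > h.py <<'E'
import numpy as np,cv2
def to_plane(r,uv,z):
    K=np.array(r['intrinsics']);T=np.array(r['camera_from_world']);R=T[:3,:3];c=-R.T@T[:3,3]
    d=R.T@np.linalg.inv(K)@np.array([uv[0],uv[1],1.]);return c+d*(z-c[2])/d[2]
def to_px(r,p):
    q=np.array(r['camera_from_world'])@np.append(p,1);q=np.array(r['intrinsics'])@q[:3];return q[:2]/q[2]
E
python3 - <<'E'
from rig import arm
from h import *
for c in('top','scene'):
    r=arm.read_camera(c);img=r['img']
    # rectify box top plane z=.058 : 0.5mm/px, about guess
    def M(x0,x1,y0,y1,z,s=2000):
        # out u -> -y, v -> -x
        dst=np.float32([[0,0],[(y1-y0)*s,0],[(y1-y0)*s,(x1-x0)*s],[0,(x1-x0)*s]])
        src=np.float32([to_px(r,p) for p in([x1,y1,z],[x1,y0,z],[x0,y0,z],[x0,y1,z])])
        return cv2.warpPerspective(img,cv2.getPerspectiveTransform(src,dst),(int((y1-y0)*s),int((x1-x0)*s)),flags=cv2.INTER_CUBIC)
    for z in(.058,.095):
        w=M(.40,.62,.0,.25,z); cv2.imwrite(f'pics/{c}_{int(z*1000)}.png',w[:,:,::-1])
    m=[d for d in arm.masks_of(c,'bezel')]
    for t,z in(('bezel',.058),('enter_top',.077)):
        d=arm.masks_of(c,t)[0];mk=d['mask'].astype(np.uint8)
        cs=max(cv2.findContours(mk,0,1)[0],key=cv2.contourArea)
        P=np.float32([to_plane(r,p[0],z)[:2] for p in cv2.convexHull(cs)])
        print(c,t,d['p'],mk.sum(),cv2.minEnclosingCircle(P),cv2.fitEllipse(P*1000))
a=cv2.imread('pics/top_58.png');b=cv2.imread('pics/scene_95.png');
cv2.imwrite('pics/m1.png',np.hstack([a[:,:390],b[:,:390]]))
E
```

```text
top bezel 0.84 4559 ((0.5174778699874878, 0.16061699390411377), 0.07769376784563065) ((517.4525146484375, 160.57557678222656), (153.26783752441406, 154.1795654296875), 91.0716552734375)
top enter_top 0.56 196 ((0.54206782579422, 0.03232303634285927), 0.015825364738702774) ((541.9385986328125, 32.58369827270508), (29.7484130859375, 31.18778419494629), 56.123191833496094)
scene bezel 0.58 4329 ((0.5147604942321777, 0.16020408272743225), 0.07851552218198776) ((514.2367553710938, 160.05043029785156), (154.1630859375, 155.5952911376953), 123.00004577636719)
scene enter_top 0.8 243 ((0.5375629663467407, 0.02759743481874466), 0.01712198555469513) ((536.712646484375, 28.655839920043945), (29.758045196533203, 34.13309860229492), 138.43609619140625)
```

View pics/m1.png

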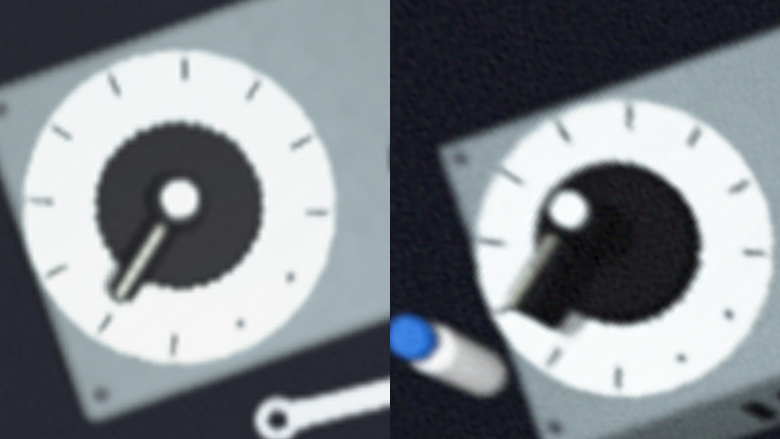

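The rectified top view (0.5 mm/px) puts the dial axis near (179,206), which is (0.516, 0.1605). The lever points at about 148° in world axes and lies on the second tick, (105,322). The target tick, sixth, is at (115,85), about 28°. The scene view agrees. There is a dark object at the right edge of the top view, so I'll check the wrist camera before passing it.

Run:
```python
from rig import arm
from h import *
r=arm.read_camera('wrist');cv2.imwrite('pics/w0.png',r['img'][:,:,::-1])
T=r['camera_from_world'];print('wristcam',-T[:3,:3].T@T[:3,3],T[2,:3])
r=arm.read_camera('top');T=r['camera_from_world'];print('top',-T[:3,:3].T@T[:3,3])
for z in(0,.2,.5):print(z,to_plane(r,(530,150),z),to_plane(r,(530,260),z))
```

```text
wristcam [ 0.2509584  -0.60270118  0.37338258] [-0.2575243  -0.0770334  -0.96319629]
top [0.4296692  0.1676222  0.92647117]
0 [ 0.64669467 -0.32379757  0.        ] [ 0.4134314  -0.31958416  0.        ]
0.2 [ 0.59984476 -0.21771337  0.2       ] [ 0.4169367  -0.21440952  0.2       ]
0.5 [ 0.52956989 -0.05858706  0.5       ] [ 0.42219465 -0.05664756  0.5       ]
```

View pics/w0.png

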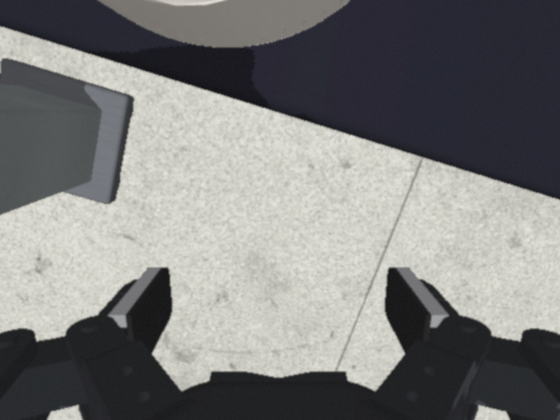

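Run:
```python
from rig import arm
from h import *
r=arm.read_camera('wrist')
for z in(0,.1,.2):print('w',z,[to_plane(r,p,z)[:2].round(3) for p in((100,0),(230,47),(350,0))])
r=arm.read_camera('top')
for z in(0,.1,.2,.3):print('t',z,[to_plane(r,p,z)[:2].round(3) for p in((528,150),(528,260),(545,290),(545,135))])
r=arm.read_camera('scene')
print('scene px',[to_px(r,(.5,-.3,z)).round() for z in(0,.2)],[to_px(r,(.4,-.3,z)).round() for z in(0,.2)])
cv2.imwrite('pics/crop.png',cv2.resize(arm.read_camera('top')['img'][100:330,440:560,::-1],None,fx=2.5,fy=2.5))
```

```text
w 0 [array([ 0.298, -0.416]), array([ 0.294, -0.542]), array([ 0.365, -0.638])]
w 0.1 [array([ 0.286, -0.466]), array([ 0.282, -0.558]), array([ 0.334, -0.629])]
w 0.2 [array([ 0.273, -0.516]), array([ 0.271, -0.574]), array([ 0.304, -0.619])]
t 0 [array([ 0.647, -0.32 ]), array([ 0.413, -0.315]), array([ 0.352, -0.349]), array([ 0.68 , -0.356])]
t 0.1 [array([ 0.623, -0.267]), array([ 0.415, -0.263]), array([ 0.361, -0.293]), array([ 0.653, -0.299])]
t 0.2 [array([ 0.6  , -0.214]), array([ 0.417, -0.211]), array([ 0.369, -0.237]), array([ 0.626, -0.243])]
t 0.3 [array([ 0.576, -0.162]), array([ 0.419, -0.159]), array([ 0.377, -0.182]), array([ 0.599, -0.186])]
scene px [array([472., 488.]), array([526., 430.])] [array([416., 533.]), array([457., 484.])]
```

View pics/crop.png

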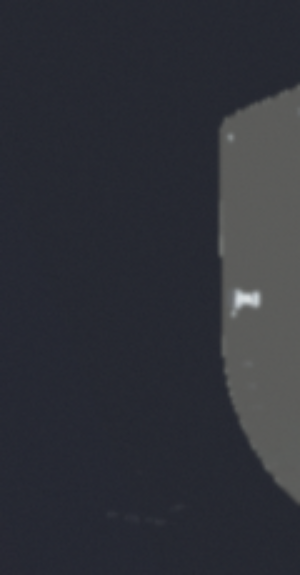

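The dark thing is a low, rounded machine to the right of the box, with its front edge around x ≈ 0.28. I'll lift first, then swing over.

jog_arm:
  steps:
    - [0,0,0,0,0,-40,255]
    - [0,0,0,0,0,-40,255]
    - [0,0,0,0,0,-40,255]
    - [0,0,0,0,0,-40,255]
    - [0,0,0,0,0,-40,255]

```text
time_s: 2.3
eef_pos: [0.1863, -0.6225, 0.4331]
tcp_rot: [0.989, 0.145, 0.0, 0.0]
ft_force: [0.2, -0.8, -0.5]
width: 0.0121
grasp_force: 0.0
```

jog_arm:
  steps:
    - [0,0,0,33,-29,0,255]
    - [0,0,0,33,-29,0,255]
    - [0,0,0,33,-29,0,255]
    - [0,0,0,33,-29,0,255]
    - [0,0,0,33,-29,0,255]
    - [0,0,0,33,-29,0,255]
    - [0,0,0,33,-29,0,255]
    - [0,0,0,33,-29,0,255]
    - [0,0,0,33,-29,0,255]
    - [0,0,0,33,-29,0,255]

```text
time_s: 3.3
eef_pos: [0.4199, -0.2486, 0.4316]
tcp_rot: [0.989, 0.145, 0.0, 0.0]
ft_force: [1.7, -0.3, 0.3]
width: -0.0002
grasp_force: 0.0
```

jog_arm:
  steps:
    - [0,0,0,15,-38,0,255]
    - [0,0,0,15,-38,0,255]
    - [0,0,0,15,-38,0,255]
    - [0,0,0,15,-38,0,255]
    - [0,0,0,15,-38,0,255]
    - [0,0,0,15,-38,0,255]
    - [0,0,0,15,-38,0,255]
    - [0,0,0,15,-38,0,255]
    - [0,0,0,15,-38,0,255]
    - [0,0,0,15,-38,0,255]

```text
time_s: 4.3
eef_pos: [0.4539, 0.1584, 0.4317]
tcp_rot: [0.989, 0.145, 0.001, 0.0]
ft_force: [0.6, -0.6, 0.2]
width: 0.0004
grasp_force: 0.0
```

jog_arm:
  steps:
    - [0,0,-0.145,0,0,0,255]
    - [0,0,-0.145,0,0,0,255]
    - [0,0,-0.145,0,0,0,255]
    - [0,0,-0.145,0,0,0,255]
    - [0,0,-0.145,0,0,0,255]
    - [0,0,-0.145,0,0,0,255]
    - [0,0,-0.145,0,0,0,255]
    - [0,0,-0.145,0,0,0,255]
    - [0,0,-0.145,0,0,0,255]
    - [0,0,-0.145,0,0,0,255]

```text
time_s: 5.3
eef_pos: [0.454, 0.1568, 0.4314]
tcp_rot: [0.642, 0.767, 0.0, 0.0]
ft_force: [0.2, -0.0, 0.7]
width: 0.0003
grasp_force: 0.0
```

jog_arm:
  steps:
    - [0,0,-0.141,0,0,0,255]
    - [0,0,-0.141,0,0,0,255]
    - [0,0,-0.141,0,0,0,255]
    - [0,0,-0.141,0,0,0,255]
    - [0,0,-0.141,0,0,0,255]
    - [0,0,-0.141,0,0,0,255]
    - [0,0,0,0,0,0,255]

```text
time_s: 6.0
eef_pos: [0.454, 0.1568, 0.4314]
tcp_rot: [0.274, 0.962, -0.0, 0.0]
ft_force: [0.3, -0.2, -0.4]
width: 0.0001
grasp_force: 0.0
```

```bash
cat >> h.py <<'E'
def pose(s):
    from scipy.spatial.transform import Rotation as R
    M=R.from_quat(s['tcp_rot']).as_matrix();return s['eef_pos'].round(4),np.degrees(np.arctan2(M[1,0],M[0,0])).round(1),M[2,2].round(4),s['joint_pos'].round(2),s['ft_force'].round(1),s['time_s']
E
python3 - <<'E'
from rig import arm
from h import *
print(pose(arm.state()))
r=arm.read_camera('wrist');cv2.imwrite('pics/w1.png',r['img'][:,:,::-1])
print(to_px(r,(.516,.1605,.095)),to_px(r,(.5397,.033,.077)), to_px(r,(.516-.0468,.1605+.029,.095)))
for t,z in(('bezel',.058),('enter_top',.077)):
  for d in arm.masks_of('wrist',t)[:1]:
    cs=max(cv2.findContours(d['mask'].astype(np.uint8),0,1)[0],key=cv2.contourArea)
    P=np.float32([to_plane(r,p[0],z)[:2] for p in cv2.convexHull(cs)])
    print(t,d['p'],cv2.minEnclosingCircle(P),cv2.fitEllipse(P*1000))
for t in('lever_tip','dial_axis','enter_top','left_flank'):print(t,[(d['position'].round(4),d['p']) for d in arm.spot_in('wrist',t)[:2]])
E
```

```text
(array([0.454 , 0.1568, 0.4314]), np.float64(148.2), np.float64(-1.0), array([ 0.36, -0.03, -0.75,  1.67, -0.02,  1.5 ,  0.63]), array([ 0.3, -0.2, -0.4]), 6.0)
[304.13647485 201.21966182] [237.66395678 255.27088693] [304.93950696 161.11089154]
bezel 0.61 ((0.516372799873352, 0.16376164555549622), 0.07807491719722748) ((516.0494384765625, 163.70330810546875), (154.30824279785156, 154.7621307373047), 24.2804012298584)
enter_top 0.55 ((0.5397385358810425, 0.036017440259456635), 0.016647683456540108) ((540.0986328125, 36.42523956298828), (30.851381301879883, 33.070350646972656), 46.511993408203125)Traceback (most recent call last):
  File "<stdin>", line 11, in <module>
AttributeError: 'list' object has no attribute 'round'. Did you mean: 'count'?
```

View pics/w1.png

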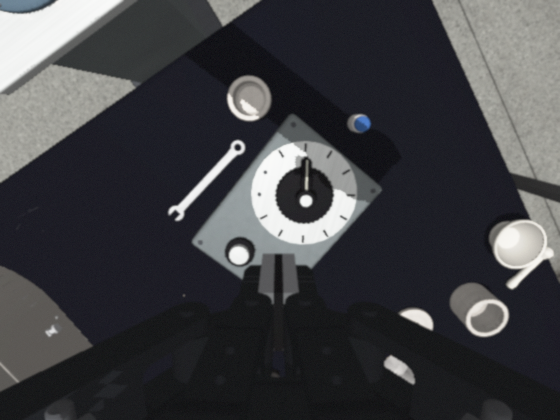

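The wrist view confirms the lever points along tool x: hub at (304,201), tip near (307,160). The fingertip column stands on its counter-clockwise side with about 15 mm of clearance. I'll descend next.

jog_arm:
  steps:
    - [0,0,0,0,0,50,255]
    - [0,0,0,0,0,50,255]
    - [0,0,0,0,0,50,255]
    - [0,0,0,0,0,50,255]
    - [0,0,0,0,0,50,255]
    - [0,0,0,0,0,40,255]
    - [0,0,0,0,0,30,255]
    - [0,0,0,0,0,20,255]
    - [0,0,0,0,0,12,255]
    - [0,0,0,0,0,0,255]

```text
time_s: 7.2
eef_pos: [0.453, 0.1563, 0.0779]
tcp_rot: [0.274, 0.962, -0.001, -0.001]
ft_force: [-0.7, 0.4, 0.2]
width: -0.0002
grasp_force: 0.0
```

jog_arm:
  steps:
    - [0,0,0,0,4,0,255]
    - [0,0,0,0,4,0,255]
    - [0,0,0,0,3,0,255]
    - [0,0,0,0,0,0,255]

```text
time_s: 7.6
eef_pos: [0.4611, 0.1672, 0.0804]
tcp_rot: [0.274, 0.962, 0.001, 0.001]
ft_force: [-0.9, -0.2, -0.2]
width: -0.0004
grasp_force: 0.0
```

jog_arm:
  steps:
    - [0,0,0,0,2.5,1,255]
    - [0,0,0.1,2.1,5,0,255]
    - [0,0,0.1,2.1,5,0,255]
    - [0,0,0,0,0,0,255]

```text
time_s: 8.0
eef_pos: [0.462, 0.1759, 0.0778]
tcp_rot: [0.37, 0.929, -0.004, -0.001]
ft_force: [-2.3, -3.8, 3.4]
width: -0.0001
grasp_force: 2.2
```

```bash
cat >> h.py <<'E'
def lev(s,ax=(.516,.1615)):
    p=pose(s);a=np.radians(p[1]);d=1000*(p[0][:2]-np.array(ax));u=np.array([np.cos(a),np.sin(a)])
    print('psi',p[1],'along',d@u,'lat(ccw)',d@np.array([-u[1],u[0]]),'z',p[0][2],'F',p[4],'t',p[5],'q7',p[3][6])
E
python3 -c "
from rig import arm
from h import *
lev(arm.state())"
```

```text
psi 136.6 along 49.129092388016375 lat(ccw) 26.64005032145679 z 0.0778 F [-2.3 -3.8  3.4] t 8.0 q7 0.1
```

jog_arm:
  steps:
    - [0,0,0.1,2.3,5,0,255]
    - [0,0,0.1,2.3,5,0,255]
    - [0,0,0.1,2.3,5,0,255]
    - [0,0,0.1,2.3,5,0,255]
    - [0,0,0.1,2.3,5,0,255]
    - [0,0,0,0,0,0,255]

```text
time_s: 8.6
eef_pos: [0.4749, 0.2013, 0.0777]
tcp_rot: [0.587, 0.809, -0.003, -0.001]
ft_force: [-3.5, -1.6, 3.8]
width: -0.0
grasp_force: 2.2
```

```bash
python3 -c "
from rig import arm
from h import *
lev(arm.state())
r=arm.read_camera('top')
cv2.imwrite('pics/t2.png',cv2.resize(r['img'][120:280,200:420,::-1],None,fx=3.5,fy=3.5,interpolation=2))"
```

```text
psi 108.0 along 50.55264781735746 lat(ccw) 26.789546443607932 z 0.0777 F [-3.5 -1.6  3.8] t 8.6 q7 -0.4
```

View pics/t2.png

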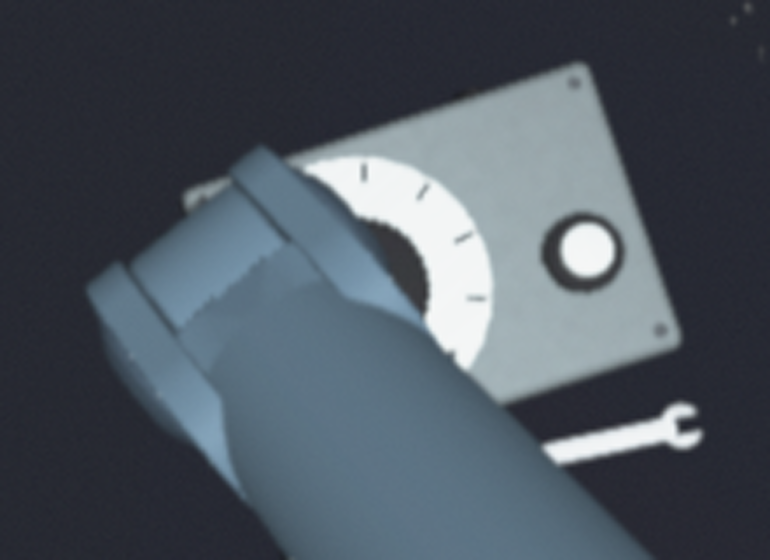

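The arm hides the dial from above in this crop; only ticks on the bezel's right side show. The pose and force agree with the lever being pushed just before its second snap, so I'll continue and check with the wrist camera.

jog_arm:
  steps:
    - [0,0,0.1,2.3,5,0,255]
    - [0,0,0.1,2.3,5,0,255]
    - [0,0,0.1,2.3,5,0,255]
    - [0,0,0.1,2.3,5,0,255]
    - [0,0,0.1,2.3,5,0,255]
    - [0,0,0.1,2.3,5,0,255]
    - [0,0,0.1,2.3,5,0,255]
    - [0,0,0.1,2.3,5,0,255]
    - [0,0,0,0,0,0,255]

```text
time_s: 9.55
eef_pos: [0.5176, 0.2197, 0.0785]
tcp_rot: [0.856, 0.518, 0.001, 0.0]
ft_force: [0.6, 0.2, 0.7]
width: 0.0002
grasp_force: 0.0
```

```bash
python3 -c "
from rig import arm
from h import *
lev(arm.state())
r=arm.read_camera('wrist')
cv2.imwrite('pics/w3.png',r['img'][:,:,::-1])
print([to_px(r,(.516+.055*np.cos(np.radians(a)),.1615+.055*np.sin(np.radians(a)),.095)).round() for a in (88,73,58,43,28,-2)])
for c in('wrist','scene'):
  r=arm.read_camera(c)
  for d in arm.spot_in(c,'lever_tip')[:2]:print(c,d)"
```

```text
psi 62.3 along 52.27365629206636 lat(ccw) 25.637177259965867 z 0.0785 F [0.6 0.2 0.7] t 9.55 q7 -1.13
[array([285., 299.]), array([320., 289.]), array([357., 287.]), array([393., 294.]), array([424., 309.]), array([463., 356.])]
wrist {'position': [0.5435, 0.2017, 0.0758], 'p': 0.83}
scene {'position': [0.5145, 0.1556, 0.0693], 'p': 0.84}
```

View pics/w3.png

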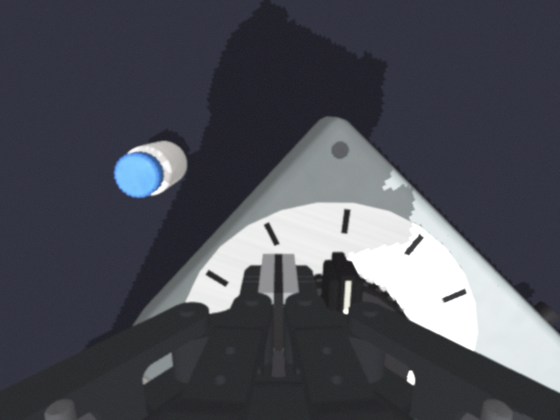

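The wrist view shows the white lever line at (345,290), pointing at the tick at (346,220). That is the 58° stop, so three clicks are done and there is no contact force. One more click to go.

jog_arm:
  steps:
    - [0,0,0.1,2.1,5,0,255]
    - [0,0,0.1,2.1,5,0,255]
    - [0,0,0.1,2.1,5,0,255]
    - [0,0,0.1,2.1,5,0,255]
    - [0,0,0,0,0,0,255]

```text
time_s: 10.3
eef_pos: [0.5359, 0.2159, 0.0782]
tcp_rot: [0.941, 0.337, -0.001, -0.001]
ft_force: [-1.7, 0.8, -0.1]
width: -0.0003
grasp_force: 0.9
```

```bash
python3 -c "
from rig import arm
from h import *
lev(arm.state())
r=arm.read_camera('wrist')
cv2.imwrite('pics/w4.png',r['img'][150:,:,::-1])
for a in (58,43,28,13,-2): print(a,to_px(r,(.516+.05*np.cos(np.radians(a)),.1615+.05*np.sin(np.radians(a)),.095)).round(),to_px(r,(.516+.07*np.cos(np.radians(a)),.1615+.07*np.sin(np.radians(a)),.058)).round())
for d in arm.spot_in('wrist','lever_tip')[:2]:print(d)"
```

```text
psi 39.4 along 49.90673803080067 lat(ccw) 29.405569185530762 z 0.0782 F [-1.7  0.8 -0.1] t 10.3 q7 -1.47
58 [314. 299.] [295. 223.]
43 [348. 293.] [333. 216.]
28 [381. 295.] [371. 219.]
13 [412. 305.] [407. 231.]
-2 [437. 321.] [436. 251.]
{'position': [0.553, 0.1816, 0.0681], 'p': 0.83}
```

View pics/w4.png

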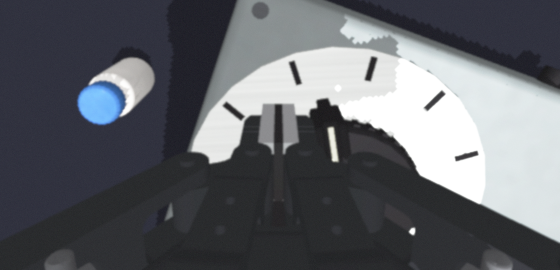

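The wrist view shows the lever line at (332,290), between the 58° tick (295,222) and the 28° target tick (371,218), at about 49° and still before the snap. It needs about 10° more.

jog_arm:
  steps:
    - [0,0,0.08,1.8,4.5,0,255]
    - [0,0,0.08,1.8,4.5,0,255]
    - [0,0,0,0,0,0,255]

```text
time_s: 10.7
eef_pos: [0.5472, 0.2076, 0.0784]
tcp_rot: [0.966, 0.26, 0.001, 0.001]
ft_force: [0.1, -0.5, 0.4]
width: -0.0002
grasp_force: 0.0
```

```bash
python3 -c "
from rig import arm
from h import *
lev(arm.state())
r=arm.read_camera('wrist')
cv2.imwrite('pics/w5.png',r['img'][150:,:,::-1])
for a in (58,43,28,13,-2): print(a,to_px(r,(.516+.05*np.cos(np.radians(a)),.1615+.05*np.sin(np.radians(a)),.095)).round(),to_px(r,(.516+.07*np.cos(np.radians(a)),.1615+.07*np.sin(np.radians(a)),.058)).round())
for d in arm.spot_in('wrist','lever_tip')[:2]:print(d)"
```

```text
psi 30.2 along 50.154593360609425 lat(ccw) 24.148846035202457 z 0.0784 F [ 0.1 -0.5  0.4] t 10.7 q7 -1.6
58 [282. 306.] [262. 232.]
43 [314. 295.] [298. 219.]
28 [347. 292.] [336. 216.]
13 [380. 297.] [374. 222.]
-2 [409. 310.] [407. 237.]
{'position': [0.5602, 0.1855, 0.0832], 'p': 0.71}
```

View pics/w5.png

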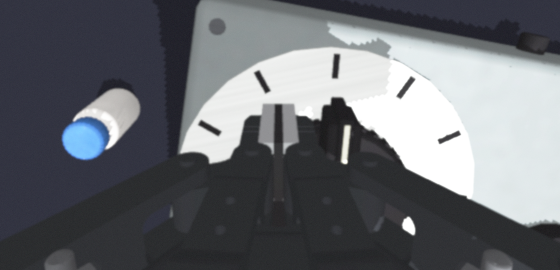

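The lever line at (347,290) now points at the sixth-stop tick, (336,216), with no force on the finger, so four clicks are done. I'll back off, lift and go to the button.

jog_arm:
  steps:
    - [0,0,0,0,-8,0,255]
    - [0,0,0,0,-7,0,255]
    - [0,0,0,0,0,-30,255]
    - [0,0,0,0,0,-40,255]
    - [0,0,0,0,0,0,255]

```text
time_s: 11.3
eef_pos: [0.542, 0.2254, 0.1544]
tcp_rot: [0.965, 0.261, 0.006, -0.001]
ft_force: [1.3, 0.2, -0.1]
width: -0.0
grasp_force: 0.0
```

jog_arm:
  steps:
    - [0,0,0,-19,32.5,0,255]
    - [0,0,0,-19,32.5,0,255]
    - [0,0,0,-19,32.5,0,255]
    - [0,0,0,-19,32.5,0,255]
    - [0,0,0,-19,32.5,0,255]
    - [0,0,0,0,0,0,255]
    - [0,0,0,0,0,0,255]

```text
time_s: 12.0
eef_pos: [0.5375, 0.0332, 0.148]
tcp_rot: [0.966, 0.259, -0.0, -0.0]
ft_force: [0.8, 0.5, 0.3]
width: -0.0001
grasp_force: 0.0
```

```bash
python3 -c "
from rig import arm
from h import *
s=arm.state();lev(s);print(s['eef_pos'])
for c in('scene','wrist','top'):
  r=arm.read_camera(c)
  for t in('lever_tip','left_flank','enter_top'):print(c,t,[(np.round(d['position'],4),d['p']) for d in arm.spot_in(c,t)[:2]])
  for d in arm.masks_of(c,'enter_top')[:1]:
    cs=max(cv2.findContours(d['mask'].astype(np.uint8),0,1)[0],key=cv2.contourArea)
    P=np.float32([to_plane(r,p[0],.077)[:2] for p in cs]);print(cv2.minEnclosingCircle(P))
  if c!='wrist':
    # brightness of the white line at lever top by angle
    g=cv2.cvtColor(r['img'],cv2.COLOR_RGB2GRAY)
    print({a:int(np.mean([cv2.getRectSubPix(g,(1,1),tuple(map(float,to_px(r,(.516+q*np.cos(np.radians(a)),.1605+q*np.sin(np.radians(a)),.095)))))[0,0] for q in np.arange(.024,.042,.002)])) for a in range(-32,180,6)})
"
```

```text
psi 30.1 along -45.74307203530977 lat(ccw) -121.7814081080214 z 0.148 F [0.8 0.5 0.3] t 12.0 q7 -1.24
[0.5375153  0.03315377 0.14797647]
scene lever_tip [(array([0.5165, 0.1544, 0.0699]), 0.89)]
scene left_flank []
scene enter_top [(array([0.5379, 0.029 , 0.0737]), 0.77)]
((0.5359417796134949, 0.028091052547097206), 0.017504461109638214)
{-32: 203, -26: 221, -20: 220, -14: 204, -8: 179, -2: 137, 4: 59, 10: 26, 16: 27, 22: 82, 28: 174, 34: 145, 40: 220, 46: 242, 52: 243, 58: 220, 64: 212, 70: 244, 76: 246, 82: 248, 88: 248, 94: 248, 100: 249, 106: 249, 112: 243, 118: 236, 124: 245, 130: 240, 136: 225, 142: 199, 148: 160, 154: 123, 160: 81, 166: 46, 172: 28, 178: 29}
wrist lever_tip [(array([0.5307, 0.1602, 0.0673]), 0.83)]
wrist left_flank []
wrist enter_top [(array([0.5384, 0.0354, 0.0771]), 0.89)]
((0.5424665212631226, 0.034526705741882324), 0.015485495328903198)
top lever_tip [(array([0.5179, 0.1615, 0.0684]), 0.71)]
top left_flank [(array([0.5448, 0.1884, 0.0956]), 0.59), (array([0.5503, 0.0772, 0.0549]), 0.27)]
top enter_top []
{-32: 79, -26: 96, -20: 95, -14: 91, -8: 97, -2: 89, 4: 90, 10: 84, 16: 83, 22: 109, 28: 179, 34: 77, 40: 54, 46: 75, 52: 77, 58: 77, 64: 71, 70: 71, 76: 71, 82: 67, 88: 67, 94: 68, 100: 64, 106: 64, 112: 62, 118: 61, 124: 61, 130: 59, 136: 60, 142: 60, 148: 60, 154: 60, 160: 62, 166: 61, 172: 62, 178: 60}
```

The top camera confirms the lever's white line at 28°, exactly four clicks on. The tool is within 2 mm of the button's centre, so I'll press now.

jog_arm:
  steps:
    - [0,0,0,1.5,1,30,255]
    - [0,0,0,0,0,25,255]
    - [0,0,0,0,0,10,255]
    - [0,0,0,0,0,3,255]
    - [0,0,0,0,0,2,255]
    - [0,0,0,0,0,2,255]
    - [0,0,0,0,0,2,255]
    - [0,0,0,0,0,0,255]
    - [0,0,0,0,0,0,255]

```text
time_s: 13.65
eef_pos: [0.5409, 0.0338, 0.0753]
tcp_rot: [0.966, 0.26, 0.001, 0.0]
ft_force: [0.8, -0.8, 3.8]
width: -0.0002
grasp_force: 1.2
```

jog_arm:
  steps:
    - [0,0,0,0,0,1.5,255]
    - [0,0,0,0,0,1.5,255]
    - [0,0,0,0,0,1.5,255]
    - [0,0,0,0,0,0,255]
    - [0,0,0,0,0,0,255]

```text
time_s: 14.15
eef_pos: [0.5409, 0.0338, 0.0711]
tcp_rot: [0.966, 0.26, 0.001, 0.0]
ft_force: [-1.2, -1.0, 8.0]
width: 0.0
grasp_force: 4.2
```

jog_arm:
  steps:
    - [0,0,0,0,0,1,255]
    - [0,0,0,0,0,1,255]
    - [0,0,0,0,0,0,255]
    - [0,0,0,0,0,0,255]

```text
time_s: 14.55
eef_pos: [0.541, 0.0338, 0.0709]
tcp_rot: [0.966, 0.26, 0.001, 0.0]
ft_force: [-3.5, -0.6, 19.0]
width: 0.0002
grasp_force: 9.5
```

The button has bottomed: the force jumped to 19 N with no further travel. I'll release it and move clear.

jog_arm:
  steps:
    - [0,0,0,0,0,-5,255]
    - [0,0,0,0,0,-10,255]
    - [0,0,0,0,0,-30,255]
    - [0,0,0,0,0,-50,255]
    - [0,0,0,0,0,-50,255]
    - [0,0,0,0,0,-40,255]
    - [0,0,0,0,0,0,255]
    - [0,0,0,0,0,0,255]

```text
time_s: 15.35
eef_pos: [0.5394, 0.0335, 0.2533]
tcp_rot: [0.966, 0.26, 0.0, 0.0]
ft_force: [0.1, 0.2, -0.7]
width: -0.0
grasp_force: 0.0
```

```bash
python3 -c "
from rig import arm
from h import *
s=arm.state();print(s['eef_pos'],s['ft_force'],s['time_s'])
r=arm.read_camera('top');g=cv2.cvtColor(r['img'],cv2.COLOR_RGB2GRAY)
print({a:int(np.mean([cv2.getRectSubPix(g,(1,1),tuple(map(float,to_px(r,(.516+q*np.cos(np.radians(a)),.1605+q*np.sin(np.radians(a)),.095)))))[0,0] for q in np.arange(.024,.042,.002)])) for a in range(-20,80,6)})
for c in('top','scene'):
  arm.read_camera(c)
  for t in('vial','small_jar','open_spanner','enter_top'):print(c,t,[(np.round(d['position'],3),d['p']) for d in arm.spot_in(c,t)[:1]])
"
```

```text
[0.53940474 0.03353992 0.25327813] [ 0.05551435  0.21846065 -0.74892147] 15.35
{-20: 74, -14: 83, -8: 97, -2: 89, 4: 90, 10: 85, 16: 83, 22: 109, 28: 179, 34: 77, 40: 53, 46: 75, 52: 77, 58: 77, 64: 71, 70: 70, 76: 71}
top vial [(array([0.477, 0.278, 0.047]), 0.58)]
top small_jar [(array([0.361, 0.166, 0.009]), 0.81)]
top open_spanner [(array([0.428, 0.033, 0.004]), 0.8)]
top enter_top []
scene vial [(array([0.471, 0.28 , 0.029]), 0.79)]
scene small_jar [(array([0.357, 0.163, 0.033]), 0.72)]
scene open_spanner [(array([0.424, 0.027, 0.003]), 0.76)]
scene enter_top [(array([0.536, 0.03 , 0.073]), 0.75)]
```

```bash
python3 -c "
from rig import arm
print(arm.close_job())"
```

```text
the job is handed in; nothing more can be done
None
```

I pushed the dial exactly four clicks clockwise to the sixth stop, then pressed the button fully down and released it, with the vial, jar and spanner left in place; the arm is clear and the job is handed in.

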